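# Bring the cross mark under the probe with the two stage wheels and take a touch

## Robot

A 6-joint arm with a two-finger parallel gripper is mounted at the origin on a cart in front of the work surface, level with it; the furniture and walls round the work are solid. World frame = base frame: x ahead of the robot, y to its left, z up, the work surface at z = 0. Lengths are in m, angles in degrees, forces in N, time in s.
With the tool pointing down it reaches from about 0.25 to 0.725 m from the base axis. Payload 9.7 kg.
Tool frame: the origin (TCP) lies between the finger pads; the fingertips stand 25 mm ahead of it and the grasp point (between the pads) lies 6 mm ahead of it; z points along the fingers, y is the line along which they close (so a half turn about z gives the same grasp; the last joint's range is limited). The gripper opens to 85 mm and grips with 20 to 120 N. Pads are 22 mm wide; open, the fingers measure 114 mm over their backs; the gripper's body (76 mm by 85 mm) begins 54 mm behind the grasp point. The pads swing forward as they close: fully open they stand 13 mm farther back than shut.
Start: joints at [-73.109, 4.979, 10.078, 95.1, 0, 90], TCP at [0.16, -0.526, 0.256] pointing down, gripper open.
Joint ranges: [-179.16, 179.16], [-48.56, 103.87], [-65.8, 70.77], [-126.05, 130.52], [-82.76, 87.17], [-180, 180]. Speed limits (degrees/s): [127.2, 127.2, 147.25, 180, 180, 180].

## Interface

Orientations are given as [roll, pitch, yaw] about the fixed x, y, z axes, in that order (R = Rz(yaw) Ry(pitch) Rx(roll)).
In Python, from workcell import bot, eyes gives the robot as it stands (bot), with the cameras (eyes).
- The arm moves only by the shell command python3 drive.py 'ROWS' [FORCE]. ROWS is rows parted by semicolons, their numbers by spaces, 1 to 5 of them, each of 5 numbers: dx, dy, dz in m, then a turn about the tool's z in degrees, then the finger opening in m; each row is the pose to reach, as a shift and turn from the pose commanded when the command began, along the tool's axes at that moment; what a row does not reach only later rows make up. A row lasts 1/12 s, in which the tool goes at most 0.0417 m and 7.16 degrees, less where a joint would pass 70% of its speed; a pose out of reach is approached as far as the arm can. The fingers move at their own pace and stop on an object; FORCE is the grip in N (left out, the last holds). Time passes only in rows, so rows that do not move let the fingers close. It prints the time, the measured TCP pose, the force, the opening and the grip force at its end.
- bot.get_obs(): the state, without advancing time (a new reading comes with each control period).
- eyes.camera(name): name is "scene" or "top" or "wrist"; returns the picture (480x640x3 uint8, blue, green, red); there is no depth.
- eyes.camera_info(name): a dict with "mtx" (3x3 intrinsics, pixels), "k1" (the pictures are not rectified: a ray, as slopes to the right and down, at radius r is drawn at 1 + k1 r^2 times it, then the intrinsics apply), "extrinsics" (4x4, takes a point from camera to world coordinates). Camera axes: x right, y down, z forward; pixel columns grow to the right and rows downward; lengths in m; the calibration is good to about 2 mm. A picture is of the moment at which its call begins: read the wrist's pose just before it. camera_info takes no time and is no camera call; for the wrist camera it gives the pose at the moment of the call.
- bot.job_done(): hands the job in; it is judged then, once.
The state is a dict: "time": time; "q": joint angles; "qd": joint speeds; "joint_efforts": joint torques, N m; "ee_pos": TCP position; "tcp_rot": TCP orientation; "wrist_force": force on the tool from outside, world axes, zero at the start; "torque": the same for the moment, N m; "opening": finger opening in m; "grasp_force": force on a finger pad.
Only numpy, scipy, OpenCV 4.12 (cv2) and the standard library are available. Lean on these libraries where they do the work, as an engineer would, in place of code of your own. Each camera call takes 0.05 s, during which the arm holds its last target. There are 200 camera calls.

## Task

On the cross-slide stage, turn the two three-armed hand wheels until the centre of the cross on the square white test piece lies exactly below the tip of the fixed probe, then press the black cap of the probe fully down so that its tip touches the cross, and let it spring back up. Do not touch the tip down anywhere off the cross, move the slides by their wheels only and do not push on the carrier plate itself, and leave the bottles, the meter and the carton that stand around where they are.

Things in the scene. Friction and masses are not known exactly. Their poses are not given: they have to be found in the camera images.
- stage: grey base plate of the stage, 240 x 350 mm, fixed; origin on the bench straight below the probe; x axis to the far side, y axis along the long side to the left. A column 103 mm along +x (clamp block 48 x 46 mm, top 130 mm above the bench) holds an aluminium arm to the probe, underside 85 mm, top 115 mm, 30 mm wide at the probe. Bench to cap, nothing of the stage is over 152 mm
- probe_tip (a point): lower end of the pointed steel probe, 69 mm above the bench when up, 57 mm (on the surface of the test piece) when pressed. It moves only up and down
- probe_cap (a point): centre of the top of the probe's round black cap, 30 mm across, 152 mm above the bench when up; it goes 12 mm straight down against a spring (2.4 N at first, 6 N at the bottom) and springs back
- probe (a joint): travel of the probe: 0 up, 0.012 m fully down
- cross_mark (a point): centre of the thin dark cross (lines 30 mm long) on the square white test piece, 64 x 64 mm, clamped to the carrier plate; the mark lies 57 mm above the bench. It moves with the slides, and starts up to 36 mm from the point below the probe
- carrier: upper slide: aluminium plate, 124 x 172 mm, top 51 mm above the bench, with the test piece and two round steel blanks; travels along the stage's x axis on the lower slide, and with the lower slide along the stage's y axis
- wheel_left_hub (a point): axis of the left wheel (on the base, front left) at the height of its arms, 115 mm; hub 29 mm across, top 128 mm. Turned anticlockwise seen from above it moves the lower slide, and with it the right wheel, carrier and cross, to the stage's +y, clockwise to -y: 15 mm per radian. It takes 0.25 to 0.3 N m (about 6 N at an arm), stays where it is left and is not driven back by the slide
- wheel_left_arm (a point): centre of the black ball, 20 mm across, at the end of the first of three arms of the left wheel, 54 mm from the axis; the arms are level steel rods 11 mm thick, 120 degrees apart. Below the arms, within 60 mm of the axis, nothing is higher than 85 mm: fingertips fit between two arms and can push either one
- wheel_right_hub (a point): axis of the right wheel at the height of its arms; same shape, size and height as the left; it stands on the lower slide at the stage's right and rides with it. Turned anticlockwise it moves the carrier and the cross to the stage's -x (front), clockwise to +x: 15 mm per radian. Same turning force; it stays where it is left
- wheel_right_arm (a point): centre of the ball at the end of the first arm of the right wheel, 54 mm from the axis; the other two arms are at +120 and -120 degrees
- dispenser: tall amber bottle with a black collar and a red bottle-top dispenser, 315 mm high, 95 mm across, loose (1.15 kg), stands left of the left wheel or right of the right one; origin under its base, 35 mm from the bottle's axis: the axis is at y = -35 mm of this frame, and a thin spout reaches to y = +83 mm high up
- wash_bottle: white wash bottle with red cap, 65 mm across, shoulder 150 mm, cap 170 mm, thin bent spout up to 218 mm; loose, stands on the other side of the stage from the amber bottle; origin under its base, the bottle's axis is at y = +27 mm of this frame, the spout points to -y
- meter: beige hand meter standing on its foot, 55 x 75 x 153 mm, loose, in front of the stage; origin under its foot
- carton: white carton with green top and raised flap, 160 x 68 x 147 mm, loose, at the right; origin under its base

How it is judged (in metres and radians):
On the way, in this order (a step that is already met when the one before it is completed fails the run):
1. the cross is brought under the probe tip (horizontal distance between cross_mark and probe_tip below 0.0025 m and value of joint probe below 0.002 m), for 0.2 s.
2. the probe is pressed down onto the cross (value of joint probe above 0.01 m and horizontal distance between cross_mark and probe_tip below 0.0025 m), for 0.1 s.
At the end, for the whole second after the job is handed in: The centre of the cross is within 2.5 mm (horizontally) of the point below the probe tip, the probe has been pressed at least 10 mm down on the cross and is up again, and the two bottles, the meter and the carton stand upright within 20 mm of where they were (all of step 1 and distance of each of dispenser, wash_bottle, meter, carton from where it was at the start of the episode below 0.02 m and angle between each of dispenser, wash_bottle, meter, carton's own z axis and vertical below 0.1 rad); the robot touches nothing.
It fails at once if the probe tip is touched down off the cross (value of joint probe above 0.006 m and horizontal distance between cross_mark and probe_tip above 0.0035 m).
It fails at once if the carrier plate is pushed directly (contact force between the fingers and carrier above 2 N).
It fails at once if a bystander is knocked over (angle between any of dispenser, wash_bottle, meter, carton's own z axis and vertical above 0.5 rad).
It also fails if it takes over 61 s, if anything falls off the work surface, if the arm or the gripper's body presses on something with over 40 N, if the wrist force passes 120 N, or if a joint passes its speed limit or range.

## Working session

There is one attempt and no reset: what is moved stays moved. The work goes in short steps, Python scripts to look and compute and a shell command to move; the robot and the scene stay as the last step left them, time stands still between calls to the robot, and variables do not carry over. Pictures are saved under pics/ and viewed, at most 10 in all, crops included, and the job is handed in when it is done.

```bash
ls; mkdir -p pics; python3 - <<'E'
from workcell import bot, eyes
import cv2
for n in("scene","top"):
    cv2.imwrite(f"pics/{n}0.png",eyes.camera(n)); i=eyes.camera_info(n); print(n,i)
print(bot.get_obs())
E
```

```text
drive.py
pics
workcell.py
scene {'mtx': array([[459.36062291,   0.        , 313.52910216],
       [  0.        , 459.36062291, 238.78726816],
       [  0.        ,   0.        ,   1.        ]]), 'k1': -0.02878832497706534, 'extrinsics': array([[-0.93276295, -0.26250987,  0.24706649,  0.17117385],
       [-0.36042373,  0.66594029, -0.65316021,  0.79674576],
       [ 0.00692947, -0.69829227, -0.71577922,  1.13009714],
       [ 0.        ,  0.        ,  0.        ,  1.        ]])}
top {'mtx': array([[586.0581575 ,   0.        , 320.99206901],
       [  0.        , 586.0581575 , 235.10908601],
       [  0.        ,   0.        ,   1.        ]]), 'k1': -0.05002109397947911, 'extrinsics': array([[ 0.01513154, -0.98741   ,  0.15745645,  0.27289426],
       [-0.99978828, -0.01713732, -0.01138872, -0.13569951],
       [ 0.01394371, -0.15725078, -0.98746026,  1.67644638],
       [ 0.        ,  0.        ,  0.        ,  1.        ]])}
{'time': 0.1, 'q': array([-7.31094785e+01,  5.00697468e+00,  1.00378416e+01,  9.50986304e+01,
        2.23071159e-05,  8.99993565e+01]), 'qd': array([ 0.04138395, -0.18920535,  0.06741476, -0.00463516, -0.01833381,
        0.04659278]), 'joint_efforts': array([-2.17382271e-04, -5.21563125e+01,  4.65652585e+01,  1.59964710e-02,
       -5.33619868e-05, -7.30425938e-06]), 'ee_pos': array([ 0.1597477 , -0.52610413,  0.25565297]), 'tcp_rot': array([-1.79932236e+02, -2.30682108e-05,  1.68911650e+01]), 'wrist_force': array([-0.84616434, -0.0397007 , -0.37939123]), 'torque': array([ 0.03364594, -0.05382118, -0.01033035]), 'grasp_force': 0.0, 'opening': 0.08547742640831864}
```

View pics/scene0.png

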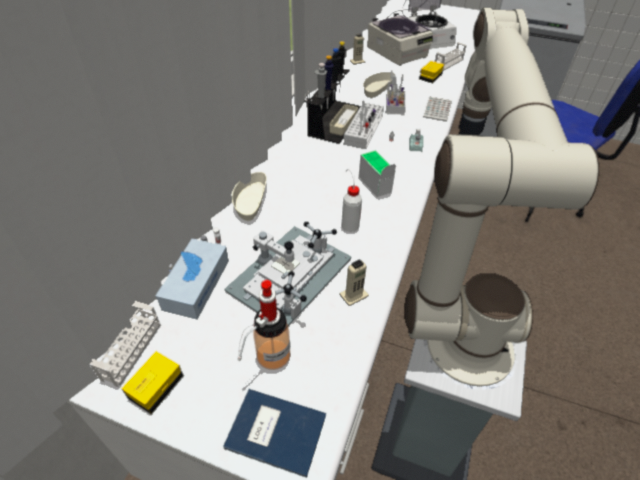

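View pics/top0.png

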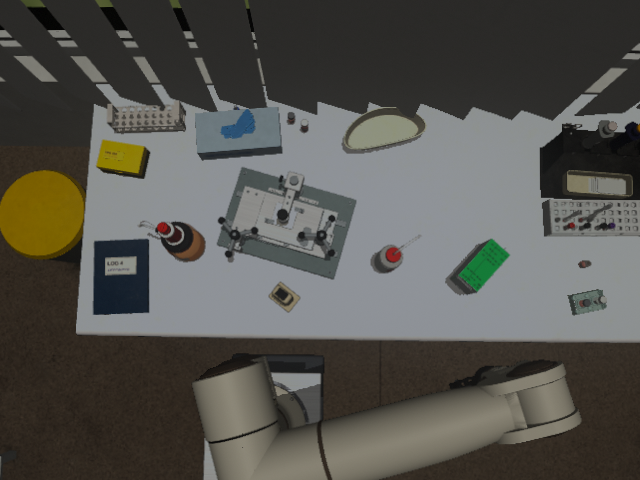

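The top view shows the stage with the left wheel at (235,235), the right wheel at (321,235), the probe cap at (283,214) and the column at (292,180). The amber bottle is at (182,240), the wash bottle at (390,257), the meter at (284,296) and the carton at (480,267).

```bash
cat > h.py <<'E'
import numpy as np, cv2
from workcell import bot, eyes
def ray(info,u,v):
    K=info["mtx"]; d=np.array([(u-K[0,2])/K[0,0],(v-K[1,2])/K[1,1]])
    s=d.copy()
    for _ in range(20): s=d/(1+info["k1"]*(s@s))
    E=info["extrinsics"]; return E[:3,3],E[:3,:3]@np.array([s[0],s[1],1])
def onz(info,u,v,z):
    o,d=ray(info,u,v); return o+d*(z-o[2])/d[2]
def tri(*r):
    A=0;b=0
    for o,d in r:
        d=d/np.linalg.norm(d);P=np.eye(3)-np.outer(d,d);A=A+P;b=b+P@o
    p=np.linalg.solve(A,b)
    return p,[np.linalg.norm(np.cross(p-o,d/np.linalg.norm(d))) for o,d in r]
def proj(info,p):
    E=info["extrinsics"]; c=E[:3,:3].T@(np.array(p)-E[:3,3]); s=c[:2]/c[2]
    s=s*(1+info["k1"]*(s@s)); K=info["mtx"]; return K[:2,:2]@s+K[:2,2]
E
python3 - <<'E'
from h import *
t=eyes.camera_info("top"); s=eyes.camera_info("scene"); w=eyes.camera_info("wrist")
for n,(u,v,z) in dict(lw=(235,235,.115),rw=(321,235,.115),cap=(283,214,.152),col=(293,181,.13),bottle=(163,228,.315),wash=(393,255,.17),meter=(284,294,.153),carton=(488,262,.147)).items(): print(n,onz(t,u,v,z).round(3))
print(w)
a=cv2.imread("pics/top0.png")[155:315,135:420]; b=cv2.imread("pics/scene0.png")[210:380,210:410]
cv2.imwrite("pics/c1.png",cv2.resize(a,None,fx=2.8,fy=2.8,interpolation=2))
cv2.imwrite("pics/c2.png",cv2.resize(b,None,fx=3.5,fy=3.5,interpolation=2))
E
```

```text
lw [0.518 0.078 0.115]
rw [ 0.522 -0.154  0.115]
cap [ 0.571 -0.052  0.152]
col [ 0.667 -0.075  0.13 ]
bottle [0.5   0.221 0.315]
wash [ 0.464 -0.341  0.17 ]
meter [ 0.36  -0.06   0.153]
carton [ 0.452 -0.596  0.147]
{'mtx': array([[344.02403676,   0.        , 321.53695948],
       [  0.        , 344.02403676, 235.84183267],
       [  0.        ,   0.        ,   1.        ]]), 'k1': -0.02372442528982261, 'extrinsics': array([[ 2.90292660e-01, -9.12794814e-01, -2.87290444e-01,
         2.33733534e-01],
       [-9.56937612e-01, -2.77139994e-01, -8.63934587e-02,
        -5.03623071e-01],
       [-7.60170809e-04,  2.99998418e-01, -9.53939396e-01,
         3.74199811e-01],
       [ 0.00000000e+00,  0.00000000e+00,  0.00000000e+00,
         1.00000000e+00]])}
```

View pics/c1.png

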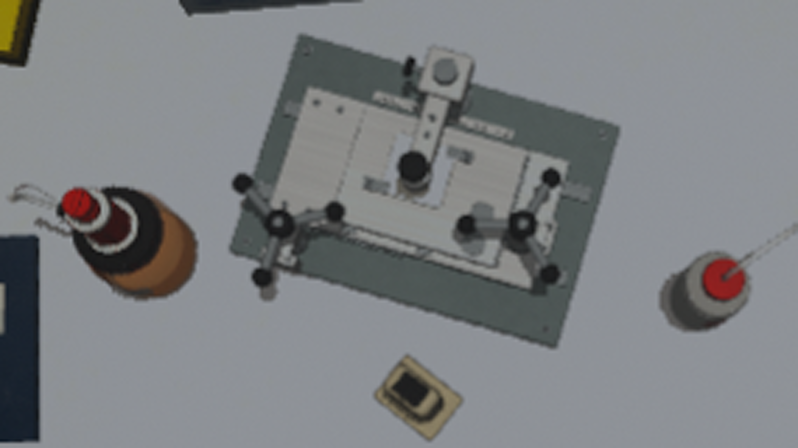

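View pics/c2.png

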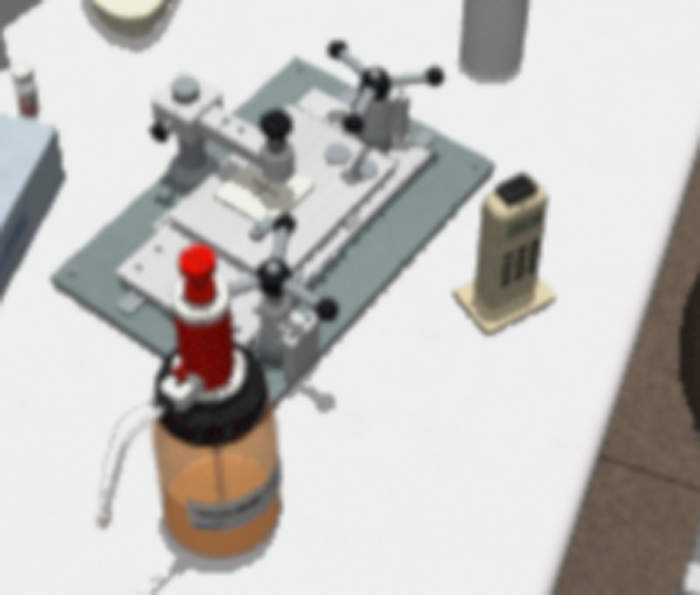

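Both crops confirm the layout. Left hub is at (280,223) in c1 and (273,272) in c2. Right hub is at (523,223) and (376,82), and the cap is at (413,165) and (276,122). The test piece is partly hidden under the probe, so I triangulate these points and move the wrist camera in.

```bash
python3 - <<'E'
from h import *
t=eyes.camera_info("top"); s=eyes.camera_info("scene")
T=lambda u,v:ray(t,u/2.8+135,v/2.8+155)
S=lambda u,v:ray(s,u/3.5+210,v/3.5+210)
for n,a,b in [("lhub",(280,221),(273,270)),("l1",(335,211),(283,225)),("l3",(262,277),(326,309)),("rhub",(523,223),(376,82)),("r1",(466,225),(353,124)),("r2",(551,177),(338,48)),("r3",(550,273),(435,76)),("cap",(413,165),(276,122)),("coltop",(446,71),(186,88)),("disp",(76,203),(198,258))]:
    p,e=tri(T(*a),S(*b)); print(n,p.round(4),round(max(e),4))
E
python3 drive.py '0 0 -0.15 -7 0.06;0 0 -0.15 -14 0.06;0.1 -0.02 -0.15 -21 0.06;0.1 -0.05 -0.15 -28 0.06;0.1 -0.1 -0.15 -35 0.06'
```

```text
lhub [0.5191 0.0772 0.1206] 0.0011
l1 [0.5318 0.0257 0.1131] 0.0003
l3 [0.4662 0.0933 0.1148] 0.0003
rhub [ 0.5211 -0.1563  0.1144] 0.0022
r1 [ 0.5199 -0.1011  0.114 ] 0.0006
r2 [ 0.5672 -0.1825  0.1166] 0.0013
r3 [ 0.4737 -0.1827  0.1145] 0.0014
cap [ 0.5707 -0.0505  0.1467] 0.0013
coltop [ 0.6693 -0.0788  0.1242] 0.0008
disp [0.5013 0.2235 0.3137] 0.0006
time: 0.52
ee_pos: [0.2222, -0.443, 0.3944]
tcp_rot: [-180.0, -0.0, 52.2]
wrist_force: [-0.2, -0.1, 0.7]
opening: 0.0604
grasp_force: 0.0
```

```bash
python3 drive.py '0.038 -0.014 0 -7 0.06;0.076 -0.028 0 -14 0.06;0.114 -0.042 0 -21 0.06;0.152 -0.056 0 -28 0.06;0.19 -0.07 0 -35 0.06'
```

```text
time: 0.93
ee_pos: [0.2821, -0.2478, 0.3941]
tcp_rot: [-180.0, -0.0, 87.2]
wrist_force: [1.6, -0.3, 0.1]
opening: 0.0599
grasp_force: 0.0
```

```bash
python3 drive.py '0.038 0.012 0 -7 0.06;0.076 0.024 0 -14 0.06;0.114 0.036 0 -21 0.06;0.152 0.048 0 -28 0.06;0.19 0.06 0 -35 0.06'; python3 drive.py '0 0 0 -7 0.06;0 0 0 -14 0.06;0 0 0 -21 0.06;0 0 0 -28 0.06;0 0 0 -35 0.06'; python3 - <<'E'
from h import *
i=eyes.camera_info("wrist");im=eyes.camera("wrist")
cv2.imwrite("pics/w1.png",im);np.save("w1.npy",i,allow_pickle=True)
print(i["extrinsics"][:3,3], proj(i,[.571,-.051,.057]))
E
```

```text
time: 1.35
ee_pos: [0.3524, -0.0612, 0.3943]
tcp_rot: [180.0, 0.0, 122.2]
wrist_force: [0.9, -1.1, 0.3]
opening: 0.0603
grasp_force: 0.0
time: 1.77
ee_pos: [0.3524, -0.0629, 0.3941]
tcp_rot: [-180.0, -0.0, 157.3]
wrist_force: [-0.3, 0.1, -0.3]
opening: 0.06
grasp_force: 0.0
[ 0.28229087 -0.03292319  0.51267865] [384.72793097 318.28134624]
```

View pics/w1.png

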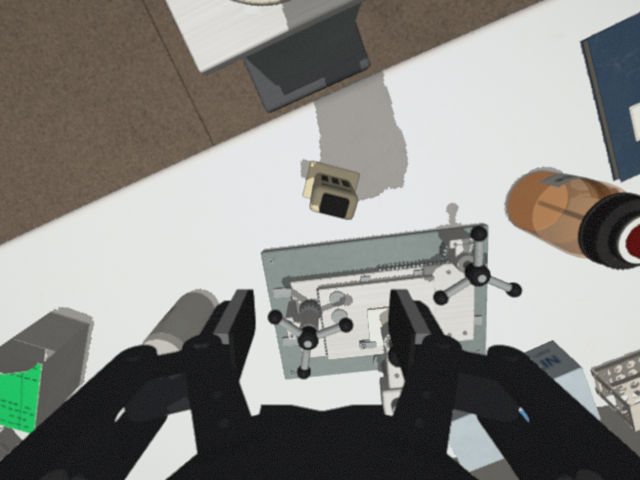

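The open right finger at (400,310) covers the probe. The wheels show at (309,340) and (481,273). I shift so the probe falls between the fingers, and go lower.

```bash
python3 drive.py '0.024 0.027 0.03 -5 0.085;0.049 0.055 0.05 -9 0.085;0.049 0.055 0.08 -9 0.085;0.049 0.055 0.08 -9 0.085'; python3 - <<'E'
from h import *
i=eyes.camera_info("wrist");im=eyes.camera("wrist")
cv2.imwrite("pics/w2.png",im);np.save("w2.npy",i,allow_pickle=True)
u,v=proj(i,[.571,-.051,.057]);print(i["extrinsics"][:3,3],u,v)
x0,y0=int(u)-110,int(v)-90; print(x0,y0)
cv2.imwrite("pics/w2c.png",cv2.resize(im[y0:y0+150,x0:x0+200],None,fx=4,fy=4,interpolation=2))
E
```

```text
time: 2.15
ee_pos: [0.3268, 0.008, 0.3085]
tcp_rot: [-179.9, -0.5, 165.9]
wrist_force: [-0.2, -0.5, -0.8]
opening: 0.0848
grasp_force: 0.0
[0.25393537 0.0270174  0.42767603] 323.38758126699076 390.901393996327
213 300
```

View pics/w2c.png

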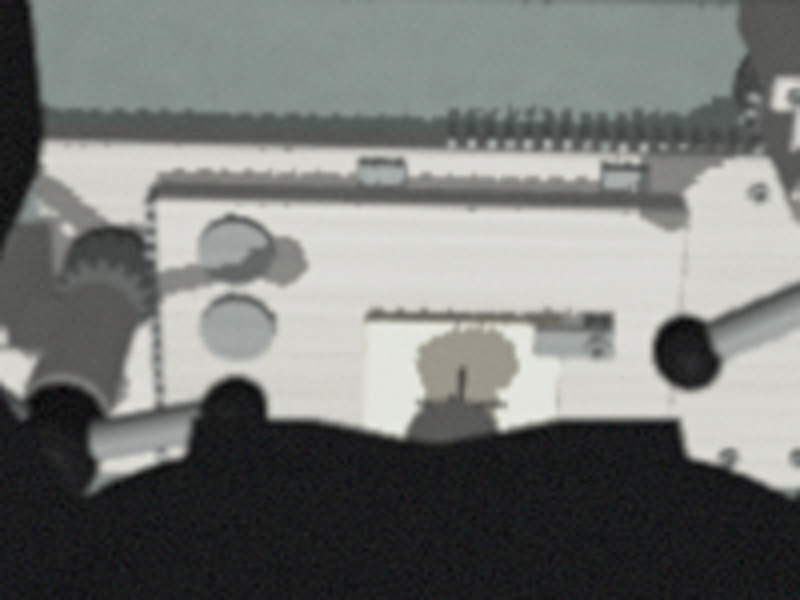

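The test piece spans crop columns 367–560, with its front edge at row 320. The cross's vertical line runs at (462,365–400), its horizontal line sits near row 403, and the dark cap is at (452,415).

```bash
python3 - <<'E'
from h import *
i=np.load("w2.npy",allow_pickle=True).item()
P=lambda u,v,z=.057:onz(i,213+u/4,300+v/4,z)
a=np.radians(-13.5);X=np.array([np.cos(a),np.sin(a)]);Y=np.array([-X[1],X[0]])
c=np.array([.5707,-.0515])
for n,p in dict(cross=P(461,403),lineend=P(463,365),rend=P(508,403),fl=P(367,320),fr=P(560,322),carrFL=P(152,193,.051),carrFR=P(690,200,.051)).items(): print(n,p.round(4),((p[:2]-c)@X).round(4),((p[:2]-c)@Y).round(4))
p=P(690,200,.051)-P(152,193,.051);print(np.degrees(np.arctan2(p[1],p[0]))-90)
for n,q in dict(cap=[.5707,-.0505,.152],tip=[.5707,-.0505,.069]).items():
  u=proj(i,q); print(n,(u-[213,300])*4)
# left-wheel arms angles
for n,h,b in [("L",(.5191,.0772),[(.5318,.0257),(.4662,.0933)]),("R",(.5211,-.1563),[(.5199,-.1011),(.5672,-.1825),(.4737,-.1827)])]:
  print(n,[np.degrees(np.arctan2(y-h[1],x-h[0])).round(1) for x,y in b])
E
```

```text
cross [ 0.5881 -0.0486  0.057 ] 0.0163 0.0069
lineend [ 0.5733 -0.0443  0.057 ] 0.0008 0.0076
rend [ 0.5919 -0.0335  0.057 ] 0.0164 0.0225
fl [ 0.5483 -0.0703  0.057 ] -0.0174 -0.0235
fr [ 0.5643 -0.0097  0.057 ] -0.016 0.0392
carrFL [ 0.4893 -0.1259  0.051 ] -0.0618 -0.0914
carrFR [0.5334 0.0402 0.051 ] -0.0577 0.0805
-14.859191461832566
cap [444.07934208 620.85345907]
tip [442.93932428 389.47449254]
L [np.float64(-76.1), np.float64(163.1)]
R [np.float64(91.2), np.float64(-29.6), np.float64(-150.9)]
```

The measurements agree with the given sizes: carrier 172 mm, test piece edge 33 mm from the cross, line end 15 mm from it. The cross is at about stage (+16, +7) mm, so the right wheel needs about 61° anticlockwise and the left about 27° clockwise. I start with the right wheel, using open fingers astride the hub at yaw 30.

```bash
python3 drive.py '-0.036 -0.018 0 7 0.085;-0.072 -0.036 0 14 0.085;-0.108 -0.054 0 21 0.085;-0.144 -0.072 0 28 0.085;-0.18 -0.09 0 35 0.085'; python3 drive.py '0 0 0 7 0.085;0 0 0 14 0.085;0 0 0 21 0.085;0 0 0 28 0.085;0 0 0 35 0.085'; python3 drive.py '0 0 0 7 0.085;0 0 0 14 0.085;0 0 0 21 0.085;0 0 0 28 0.085;0 0 0 35 0.085';  python3 drive.py '0 0 0 7 0.085;0 0 0 14 0.085;0 0 0 21 0.085;0 0 0 28 0.085;0 0 0 31 0.085'
cat > d.py <<'E'
import sys
from h import *
o=bot.get_obs();y=np.radians(o["tcp_rot"][2]);p=np.array([float(v) for v in sys.argv[1:4]])-o["ee_pos"]
print("dx %.4f dy %.4f dz %.4f"%(p[0]*np.cos(y)+p[1]*np.sin(y),p[0]*np.sin(y)-p[1]*np.cos(y),-p[2]),"turn",o["tcp_rot"][2]-float(sys.argv[4]))
E
python3 d.py .517 -.157 .20 30
```

```text
time: 2.62
ee_pos: [0.4835, -0.1277, 0.3164]
tcp_rot: [179.9, 0.2, 130.3]
wrist_force: [-0.0, 1.1, 0.3]
opening: 0.0847
grasp_force: 0.0
time: 3.03
ee_pos: [0.4824, -0.1263, 0.3163]
tcp_rot: [179.9, 0.1, 95.3]
wrist_force: [-0.5, 0.4, 0.7]
opening: 0.0846
grasp_force: 0.0
time: 3.45
ee_pos: [0.4823, -0.1261, 0.3165]
tcp_rot: [179.9, -0.0, 60.3]
wrist_force: [-0.4, -0.5, 0.2]
opening: 0.085
grasp_force: 0.0
time: 3.87
ee_pos: [0.4823, -0.1261, 0.3164]
tcp_rot: [179.9, -0.1, 29.3]
wrist_force: [0.1, -0.0, 0.5]
opening: 0.0849
grasp_force: 0.0
dx 0.0152 dy 0.0439 dz 0.1164 turn -0.7265394685566768
```

```bash
python3 drive.py '0.015 0.03 0.02 -0.7 0.085;0.015 0.044 0.06 -0.7 0.085;0.015 0.044 0.09 -0.7 0.085;0.015 0.044 0.116 -0.7 0.085;0.015 0.044 0.116 -0.7 0.085'; python3 d.py .517 -.157 .115 30; python3 - <<'E'
from h import *
i=eyes.camera_info("wrist");im=eyes.camera("wrist");cv2.imwrite("pics/w3.png",im)
print(proj(i,[.5203,-.1554,.128]))
E
```

```text
time: 4.28
ee_pos: [0.5156, -0.1565, 0.1945]
tcp_rot: [-179.8, 0.2, 30.4]
wrist_force: [0.8, 0.7, 0.8]
opening: 0.0852
grasp_force: 0.0
dx 0.0009 dy 0.0011 dz 0.0795 turn 0.37203212922752726
[324.38479123 259.41032242]
```

View pics/w3.png

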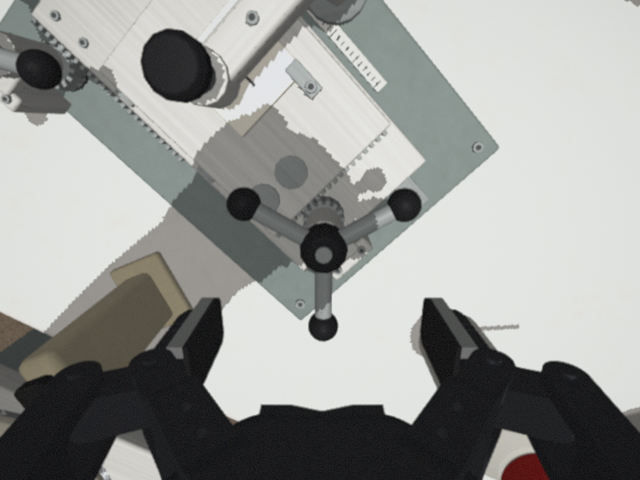

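The picture shows the right hub at (323,253), within about 3 mm of the prediction, one arm pointing down the image and the fingers clear on both sides. I go down and turn.

```bash
python3 drive.py '0.001 0.001 0.03 0 0.085;0.001 0.001 0.06 0 0.085;0.001 0.001 0.079 0 0.085;0.001 0.001 0.079 0 0.085;0.004 0.001 0.079 0 0.085'; python3 - <<'E'
from workcell import bot, eyes
print(bot.get_obs()["torque"])
E
python3 d.py .521 -.155 .115 30
```

```text
time: 4.75
ee_pos: [0.5212, -0.1548, 0.1219]
tcp_rot: [179.9, -0.1, 30.5]
wrist_force: [0.0, 0.6, 0.2]
opening: 0.0849
grasp_force: 0.0
[-0.02187166  0.00958865 -0.07296128]
dx -0.0003 dy 0.0001 dz 0.0069 turn 0.5093491540773485
```

```bash
python3 drive.py '0 0 0 0 0.085;0 0 0 -7 0.085;0 0 0 -14 0.085'; python3 drive.py '0 0 0 -7 0.085;0 0 0 -14 0.085;0 0 0 -21 0.085'
```

```text
time: 5.0
ee_pos: [0.5216, -0.1551, 0.1225]
tcp_rot: [179.8, -0.0, 44.8]
wrist_force: [-3.4, -6.4, 0.7]
opening: 0.0849
grasp_force: 2.8
time: 5.25
ee_pos: [0.5219, -0.1555, 0.1226]
tcp_rot: [179.7, 0.1, 65.8]
wrist_force: [0.8, -6.1, -0.4]
opening: 0.0851
grasp_force: 2.7
```

```bash
python3 drive.py '0 0 0.007 -7 0.085;0 0 0.007 -14 0.085;0 0 0.007 -21 0.085;0 0 0.007 -26 0.085;0 0 0.007 -26 0.085'; python3 - <<'E'
from h import *
for n in("top","scene","wrist"):
  i=eyes.camera_info(n);cv2.imwrite(f"pics/{n}4.png",eyes.camera(n))
t=eyes.camera_info("top");s=eyes.camera_info("scene")
np.save("w4.npy",eyes.camera_info("wrist"),allow_pickle=True)
a=cv2.imread("pics/wrist4.png");b=cv2.imread("pics/scene4.png")[230:290,255:335]
b=cv2.resize(b,(640,480),interpolation=2);c=np.zeros((600,800,3),np.uint8)
c[:300,:400]=cv2.resize(a,(400,300));c[:300,400:]=cv2.resize(b,(400,300))
e=cv2.imread("pics/top4.png")[175:265,220:340];c[300:,:400]=cv2.resize(e,(400,300),interpolation=2)
c[300:,400:]=cv2.resize(cv2.imread("pics/scene4.png")[200:350,200:400],(400,300))
cv2.imwrite("pics/m4.png",c)
E
```

```text
time: 5.67
ee_pos: [0.522, -0.1552, 0.1155]
tcp_rot: [179.8, 0.2, 91.8]
wrist_force: [0.1, -2.4, -1.0]
opening: 0.085
grasp_force: 1.1
```

View pics/m4.png

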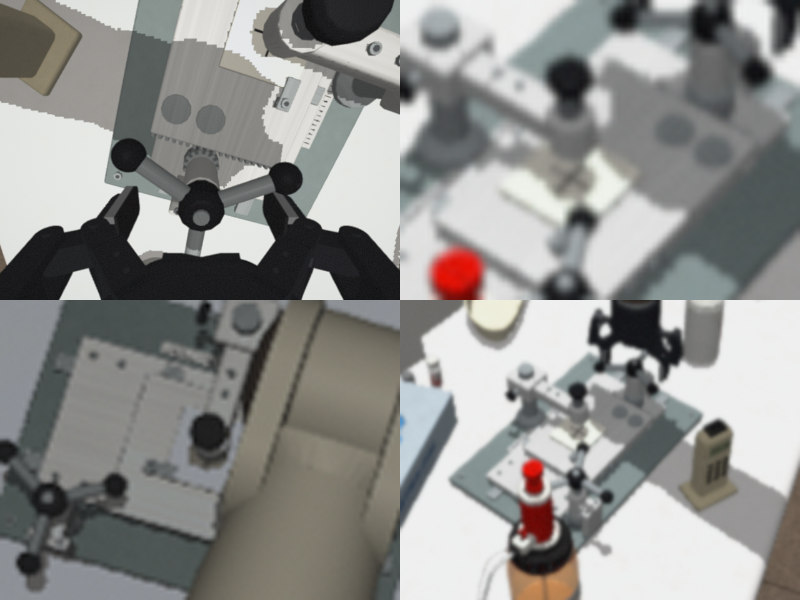

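The scene panel shows the dark cross at (570,181) on the test piece. The wrist panel shows the wheel, with its balls at (286,178) and (129,156).

```bash
python3 - <<'E'
from h import *
s=eyes.camera_info("scene");w=np.load("w4.npy",allow_pickle=True).item()
p=onz(s,255+170/400*80,230+181/300*60,.057);a=np.radians(-14.2);X=np.array([np.cos(a),np.sin(a)]);Y=np.array([-X[1],X[0]])
c=np.array([.5707,-.051]);print(p,(p[:2]-c)@X,(p[:2]-c)@Y)
# same-camera cap reference
cp=onz(s,210+276/3.5,210+122/3.5,.152);print("cap by scene",cp)
h=onz(w,201*1.6,212*1.6,.115);b=[onz(w,u*1.6,v*1.6,.115) for u,v in((286,178),(129,156))]
print(h,[np.degrees(np.arctan2(*(q-h)[[1,0]])) for q in b],[np.linalg.norm(q-h) for q in b],b)
E
```

```text
[ 0.56937934 -0.04459842  0.057     ] -0.002850658180704395 0.005882013392303091
cap by scene [ 0.56719712 -0.04600059  0.152     ]
[ 0.52236026 -0.158128    0.115     ] [np.float64(26.138458929141656), np.float64(139.35212613971387)] [np.float64(0.056795213797258264), np.float64(0.0567326490985924)] [array([ 0.57334715, -0.13310733,  0.115     ]), array([ 0.47931566, -0.12117188,  0.115     ])]
```

Ball angles give 53° of turn so far, about 13.8 mm, leaving roughly +2 mm in x. I turn 7° more, back off and go over to the left wheel.

```bash
python3 drive.py '0 0 0 -7 0.085;0 0 0 -7 0.085;0 0 0 0 0.085;0 0 0 3 0.085'; python3 drive.py '0 0 -0.04 0 0.085;0 0 -0.08 0 0.085;0 0 -0.1 0 0.085;0 0 -0.12 0 0.085;0 0 -0.12 0 0.085'; python3 d.py .5187 .078 .235 43.5
```

```text
time: 6.15
ee_pos: [0.5208, -0.1538, 0.1133]
tcp_rot: [179.9, -0.0, 88.1]
wrist_force: [0.1, -0.6, -0.2]
opening: 0.085
grasp_force: 0.0
time: 6.57
ee_pos: [0.5216, -0.154, 0.2376]
tcp_rot: [179.6, 0.1, 88.5]
wrist_force: [0.4, 0.2, 0.3]
opening: 0.0853
grasp_force: 0.0
dx 0.2318 dy -0.0091 dz 0.0026 turn 44.98683509074371
```

```bash
python3 drive.py '0.04 0 0 7 0.085;0.08 0 0 14 0.085;0.12 -0.003 0 21 0.085;0.16 -0.006 0 28 0.085;0.2 -0.009 0 35 0.085';python3 drive.py '0 0 0 5 0.085;0 0 0 10 0.085;0 0 0 10 0.085'; python3 d.py .5165 .076 .195 43.5
```

```text
time: 6.98
ee_pos: [0.5167, 0.0352, 0.2323]
tcp_rot: [-180.0, -0.0, 55.8]
wrist_force: [1.3, -0.7, -0.0]
opening: 0.085
grasp_force: 0.0
time: 7.23
ee_pos: [0.517, 0.0345, 0.2323]
tcp_rot: [-180.0, -0.0, 46.1]
wrist_force: [0.1, -0.1, 0.2]
opening: 0.0849
grasp_force: 0.0
dx 0.0295 dy -0.0292 dz 0.0373 turn 2.5591597371790584
```

```bash
python3 drive.py '0.03 -0.029 0.0 2.5 0.085;0.03 -0.029 0.02 2.5 0.085;0.03 -0.029 0.037 2.5 0.085;0.03 -0.029 0.037 2.5 0.085'; python3 - <<'E'
from h import *
i=eyes.camera_info("wrist");im=eyes.camera("wrist");cv2.imwrite("pics/w5.png",im)
m=(im.max(2)<70).astype(np.uint8);m=cv2.morphologyEx(m,cv2.MORPH_OPEN,cv2.getStructuringElement(2,(17,17)))
n,l,st,ce=cv2.connectedComponentsWithStats(m)
for k in range(1,n):
  if st[k,4]<6000: print(ce[k].round(1),st[k,2:],onz(i,*ce[k],.115).round(4))
for a in(43.5,-76.5,163.5):
  q=[.5187+.054*np.cos(np.radians(a)),.078+.054*np.sin(np.radians(a)),.115];print("pred",a,np.round(q,4),proj(i,q).round(1))
E
python3 d.py .5165 .076 .115 43.5
```

```text
time: 7.57
ee_pos: [0.5159, 0.0752, 0.1921]
tcp_rot: [-179.8, 0.2, 43.9]
wrist_force: [-0.5, -0.5, -0.3]
opening: 0.0848
grasp_force: 0.0
[319.5 158.8] [ 36  34 980] [0.5586 0.118  0.115 ]
[630.5 193.5] [ 21  24 388] [ 0.6708 -0.0259  0.115 ]
[320.2 244.1] [  47   29 1014] [0.5227 0.0829 0.115 ]
[243.2 292.5] [ 28  30 615] [0.4657 0.0956 0.115 ]
[396.6 292.9] [ 27  29 577] [0.5326 0.0258 0.115 ]
pred 43.5 [0.5579 0.1152 0.115 ] [322.2 163.4]
pred -76.5 [0.5313 0.0255 0.115 ] [395.4 294.5]
pred 163.5 [0.4669 0.0933 0.115 ] [247.2 293.5]
dx 0.0010 dy -0.0005 dz 0.0789 turn 0.3406139764704932
```

The fingers must shift to the other side here, since the two nearer arms lie behind the finger line. The wheel centre measured from the three balls is (0.519, 0.080).

```bash
python3 d.py .521 .082 .115 43.5
```

```text
dx 0.0084 dy -0.0018 dz 0.0789 turn 0.3406139764704932
```

```bash
python3 drive.py '0.008 -0.002 0.0 0 0.085;0.008 -0.002 0.03 0 0.085;0.008 -0.002 0.06 0 0.085;0.008 -0.002 0.079 0 0.085;0.006 -0.002 0.079 0 0.085'; python3 drive.py '0 0 0.005 7 0.085;0 0 0.005 14 0.085;0 0 0.005 14 0.085'
```

```text
time: 8.03
ee_pos: [0.519, 0.0805, 0.1134]
tcp_rot: [-179.8, 0.2, 43.8]
wrist_force: [0.4, -0.5, 0.0]
opening: 0.085
grasp_force: 0.0
time: 8.28
ee_pos: [0.5212, 0.081, 0.1135]
tcp_rot: [180.0, -0.2, 29.4]
wrist_force: [1.0, 0.1, 1.2]
opening: 0.085
grasp_force: 0.1
```

```bash
python3 drive.py '0 0 0 7 0.085;0 0 0 13 0.085'; python3 drive.py '0 0 0 6 0.085;0 0 0 6 0.085'; python3 - <<'E'
from h import *
i=eyes.camera_info("wrist");im=eyes.camera("wrist");cv2.imwrite("pics/w6.png",im)
m=(im.max(2)<70).astype(np.uint8);m=cv2.morphologyEx(m,cv2.MORPH_OPEN,cv2.getStructuringElement(2,(17,17)))
n,l,st,ce=cv2.connectedComponentsWithStats(m)
for k in range(1,n):
  if st[k,4]<6000:
    q=onz(i,*ce[k],.115);d=q-[.519,.0798,.115];print(ce[k].round(1),st[k,2:],q.round(4),np.linalg.norm(d).round(4),np.degrees(np.arctan2(d[1],d[0])).round(1))
E
```

```text
time: 8.45
ee_pos: [0.5219, 0.0809, 0.1138]
tcp_rot: [180.0, -0.3, 16.6]
wrist_force: [5.8, 0.1, -0.9]
opening: 0.085
grasp_force: 2.9
time: 8.62
ee_pos: [0.5217, 0.0808, 0.1139]
tcp_rot: [180.0, -0.2, 10.6]
wrist_force: [1.9, -0.2, -0.1]
opening: 0.0849
grasp_force: 1.1
[291.6 207.5] [  57   56 2545] [0.5696 0.1005 0.115 ] 0.0547 22.3
[323.5 337.5] [  74   67 3333] [0.5201 0.0799 0.115 ] 0.0011 5.6
```

```bash
python3 drive.py '0 0 0 -7 0.085;0 0 0 -7 0.085;0 0 -0.04 -7 0.085;0 0 -0.08 -7 0.085;0 0 -0.12 -7 0.085'; python3 drive.py '0 0 -0.04 -7 0.085;0 0 -0.08 -14 0.085;0 0 -0.1 -21 0.085;0 0 -0.11 -28 0.085;0 0 -0.11 -35 0.085'; python3 drive.py '0 0 0 -7 0.085;0 0 0 -14 0.085;0 0 0 -21 0.085;0 0 0 -28 0.085;0 0 0 -35 0.085'; python3 d.py .3285 .010 .345 166
```

```text
time: 9.08
ee_pos: [0.5193, 0.0804, 0.2333]
tcp_rot: [-180.0, 0.1, 17.7]
wrist_force: [1.9, -0.7, 0.9]
opening: 0.0848
grasp_force: 0.0
time: 9.5
ee_pos: [0.5203, 0.0806, 0.3453]
tcp_rot: [179.8, -0.2, 53.0]
wrist_force: [-0.2, -0.2, 0.1]
opening: 0.0851
grasp_force: 0.0
time: 9.92
ee_pos: [0.5198, 0.0805, 0.3422]
tcp_rot: [180.0, -0.0, 88.0]
wrist_force: [-0.0, 0.8, -1.2]
opening: 0.0846
grasp_force: 0.0
dx -0.0770 dy -0.1888 dz -0.0028 turn -77.9504233943573
```

```bash
python3 drive.py '-0.015 -0.038 0 -7 0.085;-0.031 -0.076 0 -14 0.085;-0.046 -0.113 0 -21 0.085;-0.062 -0.151 0 -28 0.085;-0.077 -0.189 0 -35 0.085'; python3 drive.py '0 0 0 -7 0.085;0 0 0 -14 0.085;0 0 0 -21 0.085;0 0 0 -28 0.085;0 0 0 -35 0.085';  python3 drive.py '0 0 0 -7 0.085;0 0 0 -7 0.085;0 0 0 -7 0.085'; python3 - <<'E'
from h import *
i=eyes.camera_info("wrist");ims=[eyes.camera("wrist").astype(float) for _ in range(4)];im=np.mean(ims,0).astype(np.uint8)
cv2.imwrite("pics/w7.png",im);np.save("w7.npy",i,allow_pickle=True)
u,v=proj(i,[.571,-.051,.057]);x0,y0=int(u)-50,int(v)-45;print(x0,y0,u,v)
cv2.imwrite("pics/w7c.png",cv2.resize(im[y0:y0+75,x0:x0+100],None,fx=8,fy=8,interpolation=2))
E
python3 d.py .3285 .010 .345 166
```

```text
time: 10.33
ee_pos: [0.326, 0.0106, 0.3417]
tcp_rot: [180.0, 0.0, 123.1]
wrist_force: [0.5, -0.7, -0.1]
opening: 0.085
grasp_force: 0.0
time: 10.75
ee_pos: [0.3277, 0.011, 0.3423]
tcp_rot: [180.0, 0.1, 158.0]
wrist_force: [-0.2, 0.2, -0.8]
opening: 0.085
grasp_force: 0.0
time: 11.0
ee_pos: [0.3279, 0.0111, 0.342]
tcp_rot: [180.0, 0.0, 164.5]
wrist_force: [0.0, -0.5, -0.6]
opening: 0.0849
grasp_force: 0.0
274 326 324.98590175293475 371.06244277338516
dx -0.0007 dy -0.0009 dz -0.0035 turn -1.3903487899742686
```

View pics/w7c.png

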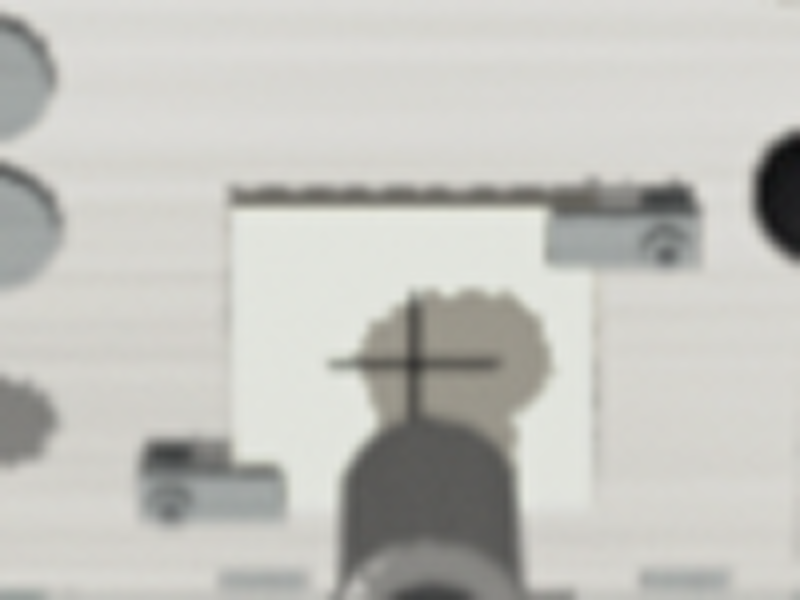

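The cross centre is at crop (415,363), with line ends at (330,363) and (498,363). The round end of the probe arm spans columns 343–515, with its lower front edge at (429,418) and its upper edge near (430,543).

```bash
python3 - <<'E'
from h import *
i=np.load("w7.npy",allow_pickle=True).item()
P=lambda u,v,z:onz(i,274+u/8,326+v/8,z)
e=P(596,280,.057)-P(232,280,.057);print("piece width",np.linalg.norm(e))
e=P(590,207,.057)-P(232,207,.057)
Y=e[:2]/np.linalg.norm(e[:2]);X=np.array([Y[1],-Y[0]]);print("yaw",np.degrees(np.arctan2(X[1],X[0])))
c=P(415,363,.057)[:2]
f=P(429,418,.085)[:2]+.015*X; g=P(430,543,.115)[:2]+.015*X
l,r=P(343,480,.085),P(515,480,.085);print("width",np.linalg.norm(l-r))
for n,q in dict(bottom=f,top=g,tri=np.array([.5707,-.0505])).items(): print(n,q.round(4),"cross rel",((c-q)@X).round(4),((c-q)@Y).round(4))
print("line len",np.linalg.norm(P(330,363,.057)-P(498,363,.057)), "cross to front edge",(c-P(410,207,.057)[:2])@X)
E
```

```text
piece width 0.06344099045591194
yaw -15.515611262659254
width 0.028686075502265915
bottom [ 0.5755 -0.0489] cross rel -0.0032 -0.0019
top [ 0.5738 -0.0488] cross rel -0.0016 -0.0016
tri [ 0.5707 -0.0505] cross rel 0.001 0.0009
line len 0.029615649484957984 cross to front edge 0.032471835178080076
```

The lateral offset in this view is robust: y ≈ −1.7 mm. The x value (−1.6 to −3.2 mm) depends on heights, so I take a side view from the right.

```bash
R='0 0 0 7 0.085;0 0 0 14 0.085;0 0 0 21 0.085;0 0 0 28 0.085;0 0 0 35 0.085'; python3 drive.py '0 0 0 7 0.085;0 0 0 14 0.085;0 0 0 21 0.085;0 0 0 28 0.085;0 0 0 35 0.085' >/dev/null; python3 drive.py '0 0 0 7 0.085;0 0 0 14 0.085;0 0 0 21 0.085;0 0 0 28 0.085;0 0 0 35 0.085' >/dev/null; python3 drive.py '0 0 0 7 0.085;0 0 0 14 0.085;0 0 0 21 0.085;0 0 0 28 0.085;0 0 0 35 0.085'; python3 d.py .509 -.290 .345 -105
```

```text
time: 12.45
ee_pos: [0.3281, 0.0111, 0.3414]
tcp_rot: [-180.0, 0.0, 59.3]
wrist_force: [0.1, -0.2, -0.6]
opening: 0.0848
grasp_force: 0.0
dx -0.1666 dy 0.3093 dz -0.0036 turn 164.30352616253208
```

```bash
python3 drive.py '-0.018 0.034 0 7 0.085;-0.036 0.067 0 14 0.085;-0.054 0.1 0 21 0.085;-0.072 0.134 0 28 0.085;-0.09 0.167 0 35 0.085'; python3 d.py .509 -.290 .345 -105
```

```text
time: 12.87
ee_pos: [0.4277, -0.1526, 0.3413]
tcp_rot: [180.0, -0.0, 24.3]
wrist_force: [0.7, 1.7, 0.6]
opening: 0.0849
grasp_force: 0.0
dx 0.0175 dy 0.1587 dz -0.0037 turn 129.30143206516485
```

```bash
python3 drive.py '0 0.03 0 7 0.085;0 0.06 0 14 0.085;0 0.09 0 21 0.085;0 0.12 0 28 0.085;0 0.15 0 35 0.085'; python3 drive.py '0 0 0 7 0.085;0 0 0 14 0.085;0 0 0 21 0.085;0 0 0 28 0.085;0 0 0 35 0.085' >/dev/null; python3 drive.py '0 0 0 7 0.085;0 0 0 14 0.085;0 0 0 21 0.085;0 0 0 28 0.085;0 0 0 35 0.085' ;python3 drive.py '0 0 0 7 0.085;0 0 0 14 0.085;0 0 0 21 0.085;0 0 0 24 0.085'; python3 d.py .509 -.290 .345 -105
```

```text
time: 13.28
ee_pos: [0.4903, -0.2885, 0.341]
tcp_rot: [-180.0, 0.0, -10.7]
wrist_force: [0.6, 0.9, 0.7]
opening: 0.0849
grasp_force: 0.0
time: 14.12
ee_pos: [0.3847, -0.3945, 0.341]
tcp_rot: [-171.4, 2.0, -49.7]
wrist_force: [0.4, 0.1, -0.6]
opening: 0.0849
grasp_force: 0.0
time: 14.45
ee_pos: [0.3143, -0.4362, 0.3408]
tcp_rot: [-167.5, 5.2, -60.2]
wrist_force: [0.0, -0.2, 0.6]
opening: 0.0848
grasp_force: 0.0
dx -0.0302 dy -0.2416 dz -0.0042 turn 44.76936291957411
```

```bash
python3 -c "
from workcell import bot, eyes
o=bot.get_obs();print(o['q'].round(1),o['ee_pos'],o['tcp_rot'],o['wrist_force'])"
```

```text
[-60.2  10.6  25.1 109.7  12.5 180. ] [ 0.31425161 -0.43619129  0.34079697] [-167.51830257    5.21022458  -60.23063708] [ 0.01728981 -0.1843734   0.55234364]
```

The last joint is at its limit: the valid yaw runs upward from q1. I turn back and see whether the tilt clears.

```bash
python3 drive.py '0 0 0 -7 0.085;0 0 0 -14 0.085;0 0 0 -21 0.085;0 0 0 -28 0.085;0 0 0 -35 0.085'; python3 drive.py '0 0 0 -7 0.085;0 0 0 -14 0.085;0 0 0 -21 0.085;0 0 0 -28 0.085;0 0 0 -35 0.085'; python3 d.py .42 -.2 .345 75;python3 -c "
from workcell import bot, eyes
o=bot.get_obs();print(o['q'].round(1))"
```

```text
time: 14.87
ee_pos: [0.3152, -0.4356, 0.341]
tcp_rot: [-166.9, -2.9, -25.7]
wrist_force: [-1.1, 0.0, 0.3]
opening: 0.0851
grasp_force: 0.0
time: 15.28
ee_pos: [0.3153, -0.4355, 0.341]
tcp_rot: [-170.8, -9.9, 8.9]
wrist_force: [-0.2, 0.4, -0.0]
opening: 0.0849
grasp_force: 0.0
dx 0.1398 dy -0.2166 dz -0.0040 turn -66.13521637849232
[-60.1  10.6  25.1 109.6  12.4 109.7]
```

The tilt (q5 = 12.4°) stays in the commanded pose. By symmetry, running into the opposite end (q6 = −180) with negative turns should undo it, and it leaves the joint where the right-side view is reachable.

```bash
cat > q.py <<'E'
from workcell import bot, eyes
o=bot.get_obs();print(o['time'],o['q'].round(1),o['ee_pos'].round(4),o['tcp_rot'].round(1))
E
python3 drive.py '0 0 0 -7 0.085;0 0 0 -14 0.085;0 0 0 -21 0.085;0 0 0 -28 0.085;0 0 0 -35 0.085'>/dev/null; python3 drive.py '0 0 0 -7 0.085;0 0 0 -14 0.085;0 0 0 -21 0.085;0 0 0 -28 0.085;0 0 0 -35 0.085'>/dev/null
python3 drive.py '0 0 0 -7 0.085;0 0 0 -14 0.085;0 0 0 -21 0.085;0 0 0 -28 0.085;0 0 0 -35 0.085'>/dev/null; python3 drive.py '0 0 0 -7 0.085;0 0 0 -14 0.085;0 0 0 -21 0.085;0 0 0 -28 0.085;0 0 0 -35 0.085'>/dev/null
python3 drive.py '0 0 0 -7 0.085;0 0 0 -14 0.085;0 0 0 -21 0.085;0 0 0 -28 0.085;0 0 0 -35 0.085'>/dev/null; python3 drive.py '0 0 0 -7 0.085;0 0 0 -14 0.085;0 0 0 -21 0.085;0 0 0 -28 0.085;0 0 0 -35 0.085'>/dev/null
python3 drive.py '0 0 0 -7 0.085;0 0 0 -14 0.085;0 0 0 -21 0.085;0 0 0 -28 0.085;0 0 0 -35 0.085'>/dev/null; python3 q.py
python3 drive.py '0 0 0 -7 0.085;0 0 0 -14 0.085;0 0 0 -21 0.085;0 0 0 -28 0.085;0 0 0 -35 0.085'>/dev/null; python3 q.py
python3 drive.py '0 0 0 -7 0.085;0 0 0 -14 0.085;0 0 0 -21 0.085'>/dev/null; python3 q.py
```

```text
18.2 [ -60.1   10.6   25.1  109.6   12.4 -135.3] [ 0.3153 -0.4355  0.341 ] [-174.8   12.4 -104.8]
18.6167 [ -60.1   10.6   25.1  109.6   12.4 -170.3] [ 0.3153 -0.4355  0.341 ] [-168.6    7.2  -69.6]
18.8667 [ -54.7    9.    23.5  107.5   10.9 -179.8] [ 0.351  -0.4107  0.3404] [-169.1    3.1  -54.9]
```

Reversing as expected; I continue until q5 is near zero.

```bash
python3 drive.py '0 0 0 -7 0.085;0 0 0 -14 0.085;0 0 0 -21 0.085;0 0 0 -28 0.085;0 0 0 -35 0.085'>/dev/null; python3 q.py; python3 drive.py '0 0 0 -7 0.085;0 0 0 -14 0.085'>/dev/null; python3 q.py
```

```text
19.2833 [ -41.5    4.7   19.3  103.3    5.6 -179.8] [ 0.419  -0.3366  0.3411] [-174.4   -1.3  -41.7]
19.45 [ -34.5    3.6   18.2  102.2    2.9 -179.8] [ 0.4492 -0.2928  0.3411] [-177.1   -2.3  -34.7]
```

```bash
python3 drive.py '0 0 0 -7 0.085;0 0 0 -14 0.085'>/dev/null; python3 q.py; cat > d.py <<'E'
import sys
from h import *
from scipy.spatial.transform import Rotation as Ro
o=bot.get_obs();p=np.array([float(v) for v in sys.argv[1:4]])-o["ee_pos"]
R=Ro.from_euler("xyz",o["tcp_rot"],degrees=True).as_matrix()
print("dx dy dz",(R.T@p).round(4),"turn",(o["tcp_rot"][2]-float(sys.argv[4])).round(1))
E
python3 d.py .509 -.290 .345 -105
```

```text
19.6167 [ -27.4    2.9   17.4  101.8   -0.  -179.8] [ 0.4736 -0.2459  0.3411] [180.   -2.8 -27.6]
dx dy dz [ 0.0519  0.0227 -0.0014] turn 77.4
```

```bash
python3 drive.py '0.02 0.01 0 7 0.085;0.052 0.023 -0.001 14 0.085;0.052 0.023 -0.001 21 0.085;0.052 0.023 -0.001 28 0.085;0.052 0.023 -0.001 35 0.085'>/dev/null; python3 drive.py '0 0 0 7 0.085;0 0 0 14 0.085;0 0 0 21 0.085;0 0 0 28 0.085;0 0 0 35 0.085'>/dev/null; python3 drive.py '0 0 0 7 0.085;0 0 0 7 0.085;0 0 0 7 0.085'; python3 q.py;python3 d.py .509 -.290 .345 -105
python3 - <<'E'
from h import *
i=eyes.camera_info("wrist");im=np.mean([eyes.camera("wrist").astype(float) for _ in range(4)],0).astype(np.uint8)
cv2.imwrite("pics/w8.png",im);np.save("w8.npy",i,allow_pickle=True)
u,v=proj(i,[.573,-.049,.057]);x0,y0=int(u)-60,int(v)-45;print(x0,y0,u,v,i["extrinsics"][:3,3])
E
```

```text
time: 20.7
ee_pos: [0.5078, -0.2922, 0.3447]
tcp_rot: [-177.3, -0.6, -104.6]
wrist_force: [-1.0, -0.9, 0.4]
opening: 0.0844
grasp_force: 0.0
20.7 [-3.000e+01  1.050e+01  2.630e+01  1.030e+02  1.000e-01 -1.054e+02] [ 0.5078 -0.2922  0.3447] [-177.3   -0.6 -104.6]
dx dy dz [-0.0025 -0.0007 -0.0003] turn 0.4
270 328 330.1500626289097 373.9850940109359 [ 0.4839542  -0.36354769  0.46386493]
```

```bash
python3 - <<'E'
import cv2
im=cv2.imread("pics/w8.png");cv2.imwrite("pics/w8c.png",cv2.resize(im[330:405,280:380],None,fx=8,fy=8,interpolation=2))
E
```

```text
(no output)
```

View pics/w8c.png

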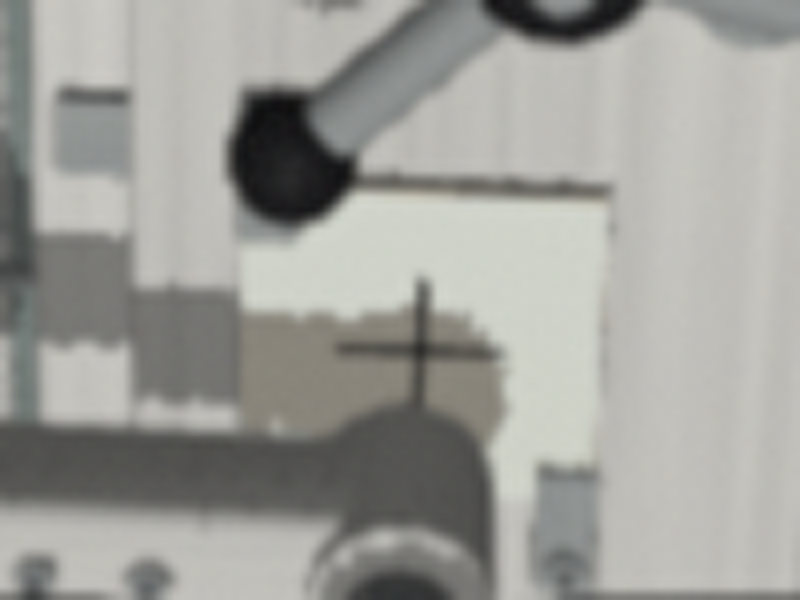

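The side view shows the cross at crop (421,350). The arm end's lower rim has its apex near (411,405), its right edge is at 489, and the collar ring is centred at column 400.

```bash
python3 - <<'E'
from h import *
i=np.load("w8.npy",allow_pickle=True).item()
P=lambda u,v,z:onz(i,280+u/8,330+v/8,z)[:2]
e=P(606,440,.057)-P(609,200,.057);Y=e/np.linalg.norm(e);print("yawY",np.degrees(np.arctan2(Y[1],Y[0]))-90)
a=np.radians(-15);X=np.array([np.cos(a),np.sin(a)]);Y=np.array([-X[1],X[0]])
c=P(421,350,.057);print("cross",c,"half piece",(c-P(608,350,.057))@X)
q=P(411,405,.085)+.015*Y;print("rim",q,(c-q)@X,(c-q)@Y)
for v in(450,490):
  q=P(489,v,.085)+.015*X;print("edge",(c-q)@X)
q=P(400,560,.115);print("ring",(c-q)@X)
p=c.copy()
for z in(.057,.085,.1,.115,.152): print(z,(proj(i,[*p,z])-[280,330])*8, (proj(i,[*(p-.015*Y),z])-[280,330])*8,(proj(i,[*(p-.015*X),z])-[280,330])*8)
im=cv2.imread("pics/w8.png");g=im.max(2)
for r in (382,386,390,394,398,402): print(r,g[r,312:352:1])
E
```

```text
yawY -13.423155771044236
cross [ 0.56949061 -0.04863282] half piece 0.03284201077746383
rim [ 0.57174378 -0.04558565] -0.0013877240439611363 -0.003526506097582113
edge -0.003281508202555538
edge -0.0030785053896897705
ring -0.0024267322433468735
0.057 [421. 350.] [422.48544175 278.39380723] [506.14812418 353.1371468 ]
0.085 [418.20348901 462.2269373 ] [419.75202814 387.64413673] [508.26853149 465.68961474]
0.1 [416.56509036 527.79839898] [418.14911185 451.54216527] [509.50164461 531.45815927]
0.115 [414.81624029 597.64417566] [416.43691475 519.65929598] [510.81040155 601.51939483]
0.152 [409.9539626  791.04037912] [411.66983678 708.56294117] [514.40840205 795.54151878]
382 [135 141 155 145 138 138 136 137 137 135 128 112 100  92  85  82  84  83
  83  84  83  84  87  92 101 115 127 137 137 138 156 195 209 209 209 209
 209 209 210 211]
386 [ 79  80  80  79  80  79  80  80  81  80  80  80  81  83  83  84  85  85
  85  84  84  85  85  84  82  81  80  87 131 188 208 210 209 209 208 207
 205 208 209 209]
390 [ 88  87  84  84  85  88  88  87  83  84  86  87  85  83  84  84  86  86
  87  85  84  85  84  83  82  82  81  78  80 130 197 211 210 210 196 154
 140 139 139 140]
394 [133 134 133 130 128 125 121 122 122 119 107  90  84  83  84  87  86  85
  84  87  87  86  83  83  83  81  82  79  78 113 174 192 194 189 171 150
 145 144 144 147]
398 [189 190 188 189 189 189 187 167 131 119 144 159 154 154 159 162 159 145
 132 129 136 154 160 168 157 134 101  83  77 113 171 192 194 180 148 143
 139 130 127 134]
402 [192 191 191 191 190 183 157 158 153 130 120 118 105  89  73  62  60  59
  59  61  66  76  92 110 117 119 121 120 107 115 166 191 194 184 161 146
 138 121 100 113]
```

Combining the views, the cross is at about x −2.2 mm and y −1.8 mm from the probe. That means right wheel about 8.5° clockwise and left about 7° anticlockwise. I locate the right wheel now.

```bash
cat > balls.py <<'E'
import sys
from h import *
def balls(h):
    i=eyes.camera_info("wrist");im=eyes.camera("wrist")
    m=(im.max(2)<70).astype(np.uint8);m=cv2.morphologyEx(m,cv2.MORPH_OPEN,cv2.getStructuringElement(2,(9,9)))
    n,l,st,ce=cv2.connectedComponentsWithStats(m)
    for k in range(1,n):
        q=onz(i,*ce[k],.115);d=q[:2]-h
        if np.linalg.norm(d)<.08: print(ce[k].round(0),st[k,2:],q[:2].round(4),"r %.4f ang %.1f"%(np.linalg.norm(d),np.degrees(np.arctan2(d[1],d[0]))))
balls(np.array([float(v) for v in sys.argv[1:3]]))
E
python3 balls.py .5189 -.1609; python3 d.py .519 -.164 .21 -91
```

```text
[339. 279.] [ 17  19 251] [ 0.5203 -0.2132] r 0.0523 ang -88.4
[351. 319.] [ 24  18 275] [ 0.5185 -0.1617] r 0.0009 ang -115.0
[396. 334.] [ 15  17 185] [ 0.4733 -0.1304] r 0.0549 ang 146.3
[315. 350.] [ 13  16 148] [ 0.5699 -0.1309] r 0.0591 ang 30.5
dx dy dz [-0.1283  0.0278  0.1323] turn -13.7
```

```bash
python3 drive.py '-0.04 0.009 0.0 -7 0.085;-0.08 0.018 0.03 -13.7 0.085;-0.126 0.028 0.06 -13.7 0.085;-0.126 0.028 0.09 -13.7 0.085;-0.126 0.028 0.13 -13.7 0.085'; python3 drive.py '0 0 0 0 0.085'>/dev/null;python3 balls.py .521 -.1585; python3 d.py .5205 -.162 .115 -91
```

```text
time: 21.37
ee_pos: [0.5188, -0.1635, 0.2159]
tcp_rot: [-177.3, -1.3, -90.8]
wrist_force: [0.3, -0.8, -0.2]
opening: 0.085
grasp_force: 0.0
[316. 177.] [ 31  30 767] [ 0.5207 -0.2133] r 0.0548 ang -90.3
[317. 262.] [  45   43 1373] [ 0.5208 -0.1584] r 0.0002 ang 149.8
[389. 300.] [ 28  31 623] [ 0.4731 -0.131 ] r 0.0552 ang 150.1
[248. 300.] [ 26  27 511] [ 0.5691 -0.1308] r 0.0555 ang 29.9
dx dy dz [-0.005  -0.001   0.0964] turn 0.1
```

```bash
python3 drive.py '-0.002 -0.001 0.03 0 0.085;-0.004 -0.001 0.06 0 0.085;-0.005 -0.002 0.09 0 0.085;-0.006 -0.002 0.096 0 0.085;-0.008 -0.002 0.096 0 0.085'; python3 drive.py '0 0 0 5 0.085;0 0 0 10 0.085;0 0 0 10 0.085'; python3 balls.py .521 -.1584; python3 q.py
```

```text
time: 21.92
ee_pos: [0.5248, -0.1612, 0.1206]
tcp_rot: [-177.5, -1.2, -91.1]
wrist_force: [0.1, -0.7, 1.1]
opening: 0.085
grasp_force: 0.0
time: 22.17
ee_pos: [0.5255, -0.1618, 0.1234]
tcp_rot: [-177.1, -0.9, -101.4]
wrist_force: [-1.0, -3.0, -1.8]
opening: 0.0852
grasp_force: 1.5
[317. 197.] [  52   51 2120] [ 0.518 -0.213] r 0.0547 ang -93.1
[337. 325.] [  71   73 3378] [ 0.5208 -0.158 ] r 0.0005 ang 119.7
[321. 421.] [  640   183 59528] [ 0.5371 -0.1096] r 0.0514 ang 71.8
[238. 390.] [  41   47 1248] [ 0.5715 -0.1325] r 0.0567 ang 27.2
22.2167 [-16.8   1.6  -8.2  77.2  -0.6 -95.7] [ 0.5256 -0.1617  0.1233] [-177.1   -0.9 -101.1]
```

```bash
python3 drive.py '0 0 0.004 3 0.085;0 0 0.004 6 0.085;0 0 0.004 6 0.085'; python3 balls.py .521 -.1584; python3 q.py
```

```text
time: 22.47
ee_pos: [0.5255, -0.1619, 0.119]
tcp_rot: [-177.1, -0.6, -107.2]
wrist_force: [-3.2, -4.2, 0.3]
opening: 0.0852
grasp_force: 2.5
[318. 198.] [  54   53 2302] [ 0.5121 -0.2123] r 0.0546 ang -99.4
[337. 330.] [  74   75 3599] [ 0.5208 -0.158 ] r 0.0005 ang 110.4
[319. 420.] [  640   183 60823] [ 0.5419 -0.1155] r 0.0477 ang 64.0
22.5167 [-16.8   1.7  -8.6  76.8  -0.6 -89.8] [ 0.5256 -0.1618  0.119 ] [-177.1   -0.6 -107.1]
```

```bash
python3 drive.py '0 0 0 -7 0.085;0 0 0 -9 0.085;0 0 -0.04 -9 0.085;0 0 -0.08 -9 0.085;0 0 -0.12 -9 0.085'; python3 d.py .5186 .077 .235 -97.7
```

```text
time: 22.93
ee_pos: [0.5194, -0.1579, 0.2399]
tcp_rot: [-177.2, -0.9, -98.0]
wrist_force: [0.5, -0.1, 0.6]
opening: 0.0849
grasp_force: 0.0
dx dy dz [-0.2326  0.0335 -0.0005] turn -0.3
```

```bash
python3 drive.py '-0.04 0.006 0 0 0.085;-0.08 0.012 0 0 0.085;-0.12 0.017 0 0 0.085;-0.16 0.023 0 0 0.085;-0.2 0.029 0 0 0.085'>/dev/null; python3 drive.py '-0.033 0.004 0 0 0.085;-0.033 0.004 0 0 0.085;-0.033 0.004 0.03 0 0.085;-0.033 0.004 0.03 0 0.085'; python3 balls.py .519 .08; python3 d.py .5186 .077 .115 -97.7
```

```text
time: 23.68
ee_pos: [0.5204, 0.0772, 0.199]
tcp_rot: [-177.5, -0.9, -97.9]
wrist_force: [-0.6, -0.4, -1.5]
opening: 0.085
grasp_force: 0.0
[332. 175.] [ 32  32 838] [0.5118 0.0267] r 0.0538 ang -97.7
[330. 262.] [  47   44 1465] [0.5197 0.0807] r 0.0009 ang 45.9
[257. 300.] [ 26  28 549] [0.5713 0.1013] r 0.0565 ang 22.2
[403. 303.] [ 29  30 613] [0.4762 0.1147] r 0.0551 ang 141.0
dx dy dz [-0.0014  0.0056  0.0854] turn -0.3
```

```bash
python3 drive.py '-0.002 0.002 0.03 0 0.085;-0.002 0.005 0.06 0 0.085;-0.002 0.005 0.085 0 0.085;-0.002 0.005 0.085 0 0.085;-0.004 0.005 0.085 0 0.085'; python3 drive.py '0 0 0.003 -5 0.085;0 0 0.003 -10 0.085;0 0 0.003 -10 0.085'; python3 balls.py .5198 .0809; python3 q.py
```

```text
time: 24.15
ee_pos: [0.5202, 0.0788, 0.1166]
tcp_rot: [-177.4, -0.9, -98.1]
wrist_force: [0.0, -0.8, 1.1]
opening: 0.085
grasp_force: 0.0
time: 24.4
ee_pos: [0.5216, 0.0791, 0.1154]
tcp_rot: [-177.4, -1.4, -87.9]
wrist_force: [0.4, -0.6, 0.3]
opening: 0.0846
grasp_force: 0.1
[352. 200.] [  56   55 2413] [0.5137 0.0265] r 0.0547 ang -96.4
[328. 335.] [  74   78 3815] [0.5197 0.0813] r 0.0004 ang 105.7
[321. 420.] [  640   182 59930] [0.521 0.124] r 0.0431 ang 88.4
24.45 [  9.5  -0.8 -11.6  76.8  -1.7 -82.4] [0.5215 0.0794 0.1151] [-177.4   -1.3  -88.2]
```

```bash
python3 drive.py '0 0 0 -3 0.085;0 0 0 -6 0.085;0 0 0 -6 0.085'; python3 balls.py .5198 .0809; python3 q.py
```

```text
time: 24.7
ee_pos: [0.5217, 0.0791, 0.1148]
tcp_rot: [-177.5, -1.7, -82.1]
wrist_force: [0.6, -3.1, 1.8]
opening: 0.0849
grasp_force: 1.5
[353. 201.] [  55   55 2408] [0.5184 0.0262] r 0.0547 ang -91.4
[327. 336.] [  75   78 3842] [0.5197 0.0813] r 0.0004 ang 111.7
[321. 420.] [  640   182 59933] [0.5165 0.1229] r 0.0421 ang 94.5
24.75 [  9.5  -0.8 -11.6  76.8  -1.7 -88.3] [0.5215 0.0792 0.1145] [-177.5   -1.6  -82.3]
```

Both wheels are adjusted (9.1° and 7°). I rise, go back to the same side-view pose and check numerically how far the cross has shifted against picture w8.

```bash
python3 drive.py '0 0 0 7 0.085;0 0 0 9 0.085;0 0 -0.04 9 0.085;0 0 -0.08 9 0.085;0 0 -0.12 9 0.085'>/dev/null; python3 drive.py '0 0 -0.04 5 0.085;0 0 -0.08 10 0.085;0 0 -0.11 13 0.085;0 0 -0.11 13 0.085'; python3 d.py .5078 -.2922 .3447 -104.6
```

```text
time: 25.5
ee_pos: [0.5106, 0.0851, 0.3495]
tcp_rot: [-176.8, -0.3, -104.4]
wrist_force: [0.8, 0.4, 1.4]
opening: 0.0853
grasp_force: 0.0
dx dy dz [ 0.366  -0.0907  0.0121] turn 0.2
```

```bash
python3 drive.py '0.04 -0.01 0 0 0.085;0.08 -0.02 0 0 0.085;0.12 -0.03 0 0 0.085;0.16 -0.04 0 0 0.085;0.2 -0.05 0 0 0.085'>/dev/null; python3 drive.py '0.04 -0.01 0 0 0.085;0.08 -0.02 0 0 0.085;0.12 -0.03 0.005 0 0.085;0.166 -0.041 0.012 0 0.085;0.166 -0.041 0.012 0 0.085'; python3 d.py .5078 -.2922 .3447 -104.6; python3 - <<'E'
from h import *
i=eyes.camera_info("wrist");im=np.mean([eyes.camera("wrist").astype(float) for _ in range(4)],0).astype(np.uint8)
cv2.imwrite("pics/w9.png",im);np.save("w9.npy",i,allow_pickle=True)
a=np.radians(-14.5);X=np.array([np.cos(a),np.sin(a)]);Y=np.array([-X[1],X[0]])
def cross(n):
  i=np.load(n+".npy",allow_pickle=True).item();g=cv2.cvtColor(cv2.imread(f"pics/{n}.png"),6)
  b=cv2.morphologyEx(g,cv2.MORPH_BLACKHAT,np.ones((7,7)))
  u,v=proj(i,[.571,-.049,.057]);x0,y0=int(u)-25,int(v)-22;w=b[y0:y0+32,x0:x0+50].astype(float);w[w<25]=0
  print(n,"rows",w.sum(1).astype(int).argsort()[-3:]+y0,"cols",w.sum(0).astype(int).argsort()[-3:]+x0)
  r=w.sum(1).argmax();c=w[:max(r-2,1)].sum(0).argmax()
  rr=slice(max(r-1,0),r+2);cc=slice(max(c-1,0),c+2)
  v=(w[rr].sum(1)@np.arange(rr.start,rr.stop))/w[rr].sum()+y0;s=w[:max(r-2,1),cc].sum(0);u=(s@np.arange(cc.start,cc.stop)[:len(s)])/s.sum()+x0
  p=onz(i,u,v,.057)[:2];print(n,u,v,p,p@X,p@Y);return p
p=cross("w8");q=cross("w9");print("shift",(q-p)@X,(q-p)@Y)
E
```

```text
time: 26.33
ee_pos: [0.5094, -0.2978, 0.3365]
tcp_rot: [-177.4, -0.6, -104.4]
wrist_force: [0.2, -0.4, -0.4]
opening: 0.0848
grasp_force: 0.0
dx dy dz [-0.0049  0.0026 -0.0083] turn 0.2
w8 rows [354 352 353] cols [331 333 332]
w8 322.23046875 352.84880682807875 [ 0.57514797 -0.08531423] 0.5781891239485467 0.06140877932026375
w9 rows [360 359 358] cols [330 332 331]
w9 341.009009009009 358.43922829581993 [ 0.55128137 -0.08219114] 0.5543007735791577 0.058456674142078016
shift -0.02388835036938898 -0.0029521051781857387
```

```bash
python3 - <<'E'
from h import *
a=np.radians(-14.5);X=np.array([np.cos(a),np.sin(a)]);Y=np.array([-X[1],X[0]])
def cross(n,guess):
  i=np.load(n+".npy",allow_pickle=True).item();g=cv2.cvtColor(cv2.imread(f"pics/{n}.png"),6)
  u,v=proj(i,guess);x0,y0=int(u)-14,int(v)-13
  G=cv2.resize(g[y0:y0+21,x0:x0+28],None,fx=8,fy=8,interpolation=2)
  w=cv2.morphologyEx(G,cv2.MORPH_BLACKHAT,np.ones((41,41))).astype(float);w[w<30]=0
  w2=w[:130]  # above holder
  r=w2.sum(1).argmax();c=w2.sum(0).argmax()
  U=x0+(c+.5)/8-.5;V=y0+(r+.5)/8-.5
  p=onz(i,U,V,.057)[:2];print(n,(u,v),U,V,p);return p,i
p,_=cross("w8",[.5695,-.0486,.057]);q,i=cross("w9",[.572,-.0475,.057]);print("shift",(q-p)@X,(q-p)@Y)
k,_=cross("w7",[.572,-.0499,.057])
g=cv2.imread("pics/w9.png").max(2)
u,v=proj(i,[*q,.057]);x0=int(u)-20
for r in range(int(v)-12,int(v)+26,2): print(r,g[r,x0:x0+34])
print(x0,u,v)
E
```

```text
w8 (np.float64(332.6241753204264), np.float64(373.7701528811551)) 332.1875 373.3125 [ 0.56991429 -0.04948349]
w9 (np.float64(332.32066835707), np.float64(381.7837751887116)) 331.1875 373.3125 [ 0.57014037 -0.06157201]
shift 0.0032456043589836445 -0.011646864301818676
w7 (np.float64(325.92554161379707), np.float64(371.45572010425894)) 325.1875 371.0625 [ 0.57107612 -0.05072618]
361 [106 105 107 108 109 136 177 188 191 190 188 188 187 186 186 186 185 185
 184 183 182 182 181 178 177 177 177 173 171 169 169 170 169 167]
363 [145 146 148 146 147 169 202 212 210 211 210 209 210 210 210 211 211 210
 210 210 209 209 208 208 208 208 208 207 207 208 207 208 207 208]
365 [167 170 170 168 169 178 203 211 210 209 210 210 210 209 210 210 210 209
 210 211 211 210 210 210 210 210 210 210 209 210 210 210 210 209]
367 [189 189 190 187 187 193 206 210 210 210 211 210 209 210 210 209 208 209
 210 210 209 211 210 210 209 209 209 210 209 210 210 210 209 210]
369 [210 209 209 209 209 209 210 209 211 209 210 209 210 209 209 210 209 211
 209 199 185 194 207 209 211 209 210 210 210 210 209 210 210 209]
371 [
[... 1318 characters left out ...]
 126 122 118 114 107 100  92  89  86  84
  84  85  85  83  86  85  85  88  92  96 106 124 148 166 185 205]
391 [103 106 108 108 106 104 108 112 110 102  99  96  90  83  82  82  83  84
  85  84  86  84  83  85  82  82  81  83  84  98 134 179 200 208]
393 [ 83  82  83  81  82  82  83  84  84  84  82  82  81  83  83  82  84  83
  85  85  85  85  85  84  83  82  82  79  80  83 109 164 203 210]
395 [ 86  87  86  85  84  86  86  86  86  85  86  84  85  83  83  83  84  85
  85  86  86  85  84  85  84  82  81  82  79  79  88 139 198 210]
397 [ 93  96  95  95  94  91  90  90  93  93  91  91  87  85  84  83  85  84
  86  86  85  84  84  84  84  83  82  80  81  77  80 120 180 199]
311 331.1875 373.3125
```

The arm was still settling in w9, so the average is blurred. I correct the pose, wait and retake.

```bash
python3 drive.py '-0.003 0.002 -0.004 0 0.085;-0.005 0.0026 -0.008 0 0.085;-0.005 0.0026 -0.008 0 0.085;-0.005 0.0026 -0.008 0 0.085;-0.005 0.0026 -0.008 0 0.085'|head -3; cat > cr.py <<'E'
from h import *
a=np.radians(-14.5);X=np.array([np.cos(a),np.sin(a)]);Y=np.array([-X[1],X[0]])
def shoot(n):
  i=eyes.camera_info("wrist");cv2.imwrite(f"pics/{n}.png",np.mean([eyes.camera("wrist").astype(float) for _ in range(3)],0).astype(np.uint8));np.save(n+".npy",i,allow_pickle=True)
def cross(n,guess):
  i=np.load(n+".npy",allow_pickle=True).item();g=cv2.cvtColor(cv2.imread(f"pics/{n}.png"),6)
  u,v=proj(i,guess);x0,y0=int(u)-14,int(v)-13
  G=cv2.resize(g[y0:y0+21,x0:x0+28],None,fx=8,fy=8,interpolation=2)
  w=cv2.morphologyEx(G,cv2.MORPH_BLACKHAT,np.ones((41,41))).astype(float);w[w<30]=0
  w2=w[:136]
  r=w2.sum(1).argmax();c=w2.sum(0).argmax()
  U=x0+(c+.5)/8-.5;V=y0+(r+.5)/8-.5
  p=onz(i,U,V,.057)[:2];print(n,"guess",(u,v),"found",U,V,p);return p,i
E
python3 - <<'E'
from cr import *
shoot("w10");p,_=cross("w8",[.5695,-.0486,.057]);q,i=cross("w10",[.572,-.0475,.057]);print("shift",(q-p)@X,(q-p)@Y)
g=cv2.imread("pics/w10.png").max(2)
u,v=proj(i,[*q,.057]);x0=int(u)-20
for r in range(int(v)-3,int(v)+30,2): print(r,g[r,x0:x0+34])
print(x0,u,v)
E
```

```text
time: 26.95
ee_pos: [0.5087, -0.2865, 0.3463]
tcp_rot: [-177.3, -0.7, -104.0]
w8 guess (np.float64(332.6241753204264), np.float64(373.7701528811551)) found 332.1875 373.3125 [ 0.56991429 -0.04948349]
w10 guess (np.float64(329.1484589353225), np.float64(370.61515664227477)) found 328.4375 370.4375 [ 0.57291306 -0.04799716]
shift 0.0025311090198583018 0.0021898221688496943
367 [137 138 138 137 137 136 136 136 137 136 137 137 137 137 137 137 138 138
 138 129  81  85 130 138 138 138 137 137 147 172 188 205 210 210]
369 [137 137 138 138 138 137 137 137 138 135 122 115 116 121 122 123 124 123
 123 115  75  85 119 130 128 130 132 133 134 135 144 177 207 212]
371 [138 138 138 136 139 137 138 137 137 134 121 112 111 108 101 100 100  99
  98  87  56  64  86  92  90  90  88  90  89  89  90 128 182 199]
373 [138 136 137 138 138 137 137 137 138 138 137 138 138 138 139 138 139 138
 139 129  83 102 133 139 138 137 136 137 136 136 134 140 160 197]
375 [137 138 137 138 137 138 137 137 138 136 138 137 137 138 138 138 137 132
 131 121  82 101 129 135 137 138 136 138 138 137 136 138 155 199]
377 [138 13
[... 1036 characters left out ...]
62 144 109  89  93 102 116 129
 133 130 124 118 112 107  96  88  84  82  81  78  78 119 183 194]
393 [191 190 188 190 190 190 190 191 189 176 146 124 134 152 165 167 170 171
 165 166 163 151 143 161 153 148 131 103  87  80  78 120 184 189]
395 [193 193 190 191 191 192 191 191 177 139 137 160 173 158 137 127 124 119
 118 116 116 119 122 125 130 145 137 128 130 103  82 118 183 184]
397 [191 192 193 192 193 193 193 184 159 161 157 136 127 123 114 101  85  76
  75  70  70  79  87  96 108 118 121 121 125 120 101 121 181 186]
399 [194 195 194 195 194 194 193 185 161 168 141 122 115  94  72  64  55  54
  55  52  54  54  53  54  64  83 105 118 120 119 112 127 181 187]
308 328.43749999999994 370.4375
```

The cross has shifted +2.5 mm in x and +2.2 mm in y, as planned. It now sits within about 1 mm of the probe axis by the rim, edge and collar columns. Next I press the cap with closed fingers.

```bash
python3 d.py .572 -.049 .25 -104; python3 d.py .572 -.049 .185 -104
```

```text
dx dy dz [-0.2473  0.0005  0.0931] turn -0.0
dx dy dz [-0.248   0.0036  0.158 ] turn -0.0
```

```bash
python3 drive.py '-0.04 0 0 0 0;-0.08 0 0 0 0;-0.12 0 0 0 0;-0.16 0 0.02 0 0;-0.2 0 0.04 0 0'>/dev/null; python3 drive.py '-0.04 0 0.02 0 0;-0.047 0 0.04 0 0;-0.047 0 0.053 0 0;-0.047 0 0.053 0 0;-0.047 0 0.053 0 0'; python3 d.py .572 -.049 .185 -104; python3 - <<'E'
from cr import *
i=eyes.camera_info("wrist");im=eyes.camera("wrist");cv2.imwrite("pics/w11.png",im)
print("cap pred",proj(i,[.572,-.049,.152]), "tip", bot.get_obs()["ee_pos"])
E
```

```text
time: 27.93
ee_pos: [0.5707, -0.0548, 0.2527]
tcp_rot: [-177.4, -0.7, -104.0]
wrist_force: [-0.3, 0.4, 0.4]
opening: 0.0003
grasp_force: 0.0
dx dy dz [-0.0067  0.0032  0.0676] turn -0.0
cap pred [329.29575543 256.2393352 ] tip [ 0.57098155 -0.05513561  0.25377623]
```

```bash
python3 - <<'E'
from cr import *
i=eyes.camera_info("wrist");im=eyes.camera("wrist")
m=(im.max(2)<70).astype(np.uint8);m=cv2.morphologyEx(m,cv2.MORPH_OPEN,np.ones((9,9),np.uint8))
n,l,st,ce=cv2.connectedComponentsWithStats(m)
for k in range(1,n): print(ce[k].round(0),st[k],onz(i,*ce[k],.150).round(4))
E
python3 drive.py '-0.007 0.002 0 0 0;-0.007 0.003 0.03 0 0;-0.007 0.003 0.05 0 0;-0.007 0.003 0.064 0 0;-0.007 0.003 0.064 0 0'
```

```text
[366.  77.] [ 347   55   40   45 1210] [ 0.5247 -0.1532  0.15  ]
[436. 113.] [424 100  25  27 555] [ 0.4879 -0.1231  0.15  ]
[302. 124.] [291 112  23  25 491] [ 0.5689 -0.1366  0.15  ]
[633. 186.] [624 170  16  31 363] [ 0.3738 -0.0504  0.15  ]
[330. 253.] [ 311  233   40   41 1345] [ 0.5716 -0.0502  0.15  ]
[210. 275.] [205 271  11   9  99] [ 0.6595 -0.0537  0.15  ]
[323. 418.] [   27   295   589   185 61046] [0.6111 0.0869 0.15  ]
[415. 311.] [404 300  24  23 473] [0.5226 0.006  0.15  ]
[321. 315.] [317 305  10  20 199] [ 0.5891 -0.0056  0.15  ]
time: 28.45
ee_pos: [0.5717, -0.0488, 0.1866]
tcp_rot: [-177.5, -0.7, -104.1]
wrist_force: [0.1, 0.9, -0.8]
opening: 0.0003
grasp_force: 0.0
```

```bash
python3 - <<'E'
from cr import *
p,i=cross("w7",[.572,-.0499,.057]);g=cv2.imread("pics/w7.png").max(2)
for r in(381,384,387,390,393,396): print(r,g[r,310:344])
for z in(.085,.1,.115):
  for s in(-.015,0,.015): print(z,s,proj(i,[*(p+s*Y),z]).round(2),end=' ')
  print(proj(i,[*(p-.015*X),z]).round(2))
E
```

```text
w7 guess (np.float64(325.92554161379707), np.float64(371.45572010425894)) found 325.1875 371.0625 [ 0.57107612 -0.05072618]
381 [227 228 227 227 227 227 228 227 214 168 117  92  88  89  90  91  91  91
  91  89  90  90  91  91  96 112 134 155 186 224 228 228 228 227]
384 [224 227 228 227 227 227 217 161 105  88  89  88  90  91  91  91  92  92
  90  91  90  91  91  91  90  88  91 114 168 223 228 227 227 227]
387 [219 227 228 228 228 224 176 112  89  92  89  89  89  90  90  91  92  92
  91  90  92  92  91  92  90  89  89  96 152 222 228 228 227 226]
390 [208 215 215 215 216 209 160 106  87  90  91  90  91  91  91  92  92  92
  90  91  90  91  91  92  93  90  90  90 130 195 215 215 214 215]
393 [208 208 207 208 208 199 152 102  88  91  90  93  97  99 100 102 110 112
 106 102 101  99  97  93  91  90  89  91 120 178 205 208 207 208]
396 [205 204 207 210 213 201 148 103 104 123 145 153 143 136 137 136 136 137
 136 138 136 136 135 133 127 117 105  95 111 165 205 212 212 212]
0.085 -0.015 [314.14 385.33] 0.085 0 [325.39 385.18] 0.085 0.015 [336.65 385.01] [325.23 375.91]
0.1 -0.015 [313.91 393.58] 0.1 0 [325.51 393.42] 0.1 0.015 [337.13 393.25] [325.35 383.95]
0.115 -0.015 [313.65 402.37] 0.115 0 [325.64 402.2 ] 0.115 0.015 [337.64 402.03] [325.48 392.52]
```

The refined front view gives the cross at about (0, −0.3) mm after the corrections. I press.

```bash
python3 drive.py '0 0 0.006 0 0;0 0 0.012 0 0;0 0 0.015 0 0;0 0 0.015 0 0'; python3 drive.py '0 0 0.003 0 0;0 0 0.005 0 0;0 0 0.005 0 0'
```

```text
time: 28.78
ee_pos: [0.5737, -0.0491, 0.1744]
tcp_rot: [-177.2, -0.6, -104.1]
wrist_force: [1.4, -0.1, 2.9]
opening: -0.0006
grasp_force: 1.3
time: 29.03
ee_pos: [0.5737, -0.0491, 0.1691]
tcp_rot: [-177.2, -0.6, -104.0]
wrist_force: [1.7, 0.5, 4.1]
opening: 0.0003
grasp_force: 2.1
```

```bash
python3 drive.py '0 0 0.004 0 0;0 0 0.006 0 0;0 0 0.006 0 0'; python3 drive.py '0 0 0.001 0 0;0 0 0.002 0 0;0 0 0.002 0 0;0 0 0.002 0 0'
```

```text
time: 29.28
ee_pos: [0.5739, -0.0492, 0.1651]
tcp_rot: [-177.2, -0.6, -104.0]
wrist_force: [-4.0, 0.6, 13.5]
opening: -0.0001
grasp_force: 6.9
time: 29.62
ee_pos: [0.574, -0.0492, 0.1649]
tcp_rot: [-177.1, -0.6, -104.0]
wrist_force: [-9.2, 2.2, 26.2]
opening: -0.0001
grasp_force: 13.0
```

The force rises to 26 N with no further travel, so the probe is at its stop. I release and retreat.

```bash
python3 drive.py '0 0 -0.01 0 0;0 0 -0.03 0 0;0 0 -0.06 0 0;0 0 -0.1 0 0;0 0 -0.14 0 0'; python3 drive.py '0.04 0 -0.03 0 0;0.08 0 -0.04 0 0;0.12 0 -0.04 0 0;0.16 0 -0.04 0 0;0.16 0 -0.04 0 0'; python3 - <<'E'
from cr import *
a=cv2.imread("pics/top0.png");b=eyes.camera("top");h=lambda m:cv2.cvtColor(m,40)
for n,lo,hi,box in[("red",(0,150,90),(8,255,255),None),("green",(50,120,60),(80,255,255),None)]:
  for m in(a,b):
    k=cv2.inRange(h(m),lo,hi);c,l,st,ce=cv2.connectedComponentsWithStats(k);print(n,[ce[j].round(1).tolist() for j in range(1,c) if st[j,4]>60])
d=cv2.absdiff(a,b).max(2)[270:320,260:310];print("meter diff",(d>40).sum())
E
```

```text
time: 30.03
ee_pos: [0.5669, -0.0462, 0.3013]
tcp_rot: [-177.4, -0.7, -104.0]
wrist_force: [0.6, -0.0, 0.5]
opening: -0.0001
grasp_force: 0.0
time: 30.45
ee_pos: [0.5255, -0.2057, 0.3425]
tcp_rot: [-177.3, -0.7, -104.3]
wrist_force: [-0.1, -0.6, -0.0]
opening: 0.0003
grasp_force: 0.0
red [[161.8, 227.0], [392.6, 254.7]]
red [[161.9, 227.0], [392.6, 254.7]]
green [[483.8, 264.5]]
green [[483.8, 264.5]]
meter diff 1321
```

The bottles and the carton have not moved. The arm hides the meter in the top view, so I check it in the scene view and then hand in.

```bash
python3 - <<'E'
from cr import *
a=cv2.imread("pics/scene0.png");b=eyes.camera("scene")
f=lambda m:cv2.GaussianBlur(m[255:310,335:375],(3,3),0)
r=cv2.matchTemplate(b[245:320,325:385],a[258:302,342:368],cv2.TM_CCOEFF_NORMED);print(cv2.minMaxLoc(r)[1::2],"expect loc (17,13)")
if cv2.minMaxLoc(r)[3]==(17,13): print(bot.job_done())
E
```

```text
(0.8638684749603271, (17, 13)) expect loc (17,13)
the job is handed in; nothing more can be done
None
```

I turned both wheels until my last estimate put the cross within about 1 mm of the point below the tip, pressed the probe to its stop and released it, found the bottles, meter and carton unmoved, and handed the job in at about 30.5 s; no verdict came back, and I took no picture of the cross or probe after the press.

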